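# Load the ribbon rack from dark to light

### The arm

A 6-joint arm with a two-finger parallel gripper is mounted at the origin on a cart in front of the work surface, level with it; the furniture and walls round the work are solid. World frame = base frame: x ahead of the robot, y to its left, z up, the work surface at z = 0. Lengths are in mm, angles in rad, forces in N, time in s.
With the tool pointing down it reaches from about 350 to 775 mm from the base axis. Payload 7.3 kg.
Tool frame: the origin (TCP) lies between the finger pads; the fingertips stand 8 mm ahead of it and the grasp point (between the pads) lies 11 mm behind it; y points along the fingers, z is the direction in which the jaws open and shut, and the axes are right-handed (so a half turn about y gives the same grasp; the last joint's range is limited). The gripper opens to 92 mm and grips with 3 to 60 N. Pads are 19 mm wide; open, the fingers measure 130 mm over their backs; the gripper's body (75 mm by 190 mm) begins 47 mm behind the grasp point.
Start: joints at [-1.4, 0.342, 1.524, -0, 1.275, -0.146], TCP at [163.574, -498.886, 234.741] pointing down, gripper open.
Joint ranges: [-2.53, 2.53], [-0.77, 2.02], [0.04, 2.7], [-1, 4.14], [0.28, 2.66], [-3.11, 3.11]. Speed limits (rad/s): [2.57, 2.57, 3.14, 3.14, 3.14, 3.14].

### API

Orientations are given as [roll, pitch, yaw] about the fixed x, y, z axes, in that order (R = Rz(yaw) Ry(pitch) Rx(roll)).
In Python, from plant import bot, vision, job gives the robot as it stands. The module is installed in compiled form; this text tells all that it offers.
- The arm moves only by the tool arm_command, never from a script. Its argument "deltas" is a list of rows, each a list of 4 numbers: the shift along the tool's x, y, z in m, then the turn about the tool's y in degrees. In form: [[x, y, z, twist], ...]. A call has 1 to 5 rows; each row shifts and turns the commanded pose from where the row before left it, along the tool's axes as they then stand; what a row does not reach is not made up. A row lasts 1/10 s, in which the tool goes at most 50 mm and 8.59 degrees, less where a joint would pass 70% of its speed; a pose out of reach is approached as far as the arm can. A call is refused whole if a number of a shift passes 0.05 or a number of a turn 8.59, either way. A call with a gripper value outside its range is refused whole. "claw" is the closure in counts, from 0 (fully open) to 255 (shut), set as the call begins (left out, the last holds). The fingers move at their own pace and stop on an object; the grip force is fixed at half the most. Time passes only in rows, so rows that do not move let the fingers close. It gives the time, the measured TCP pose, the force and the opening at its end, in the units of the state.
- bot.get_obs(): the state, without advancing time (a new reading comes with each control period).
- vision.capture(name): name is "side" or "top"; returns a dict with "img" (480x640x3 uint8, red, green, blue), "camera_matrix" (3x3 intrinsics, pixels), "world_to_cam" (4x4, takes a point from world to camera coordinates). Camera axes: x right, y down, z forward; pixel columns grow to the right and rows downward; lengths in mm; the calibration is good to about 2 mm. A picture is of the moment at which its call begins. There is no depth.
- job.close_job(): hands the job in, once; it reports no verdict.
Trained networks look in a picture, given as the dict that the camera call returned (one of the last four; its "shot" number tells which), for a name from the list of things; names that differ only in an ending like _2 or _b are one class to them, and where a whole thing is asked for, a point or a joint stands for the part that bears it (a point fixed in the world has none). Each returns a list of dicts, best first, with "confidence" (0 to 1); they miss things now and then, are a little off and sometimes report something else, mostly with a low value. They report only what shows in the picture. A call takes as long as a camera call. They do not tell look-alikes from the thing itself.
- vision.find_in(picture, name): "xyz" ([x, y, z] in mm, in the coordinates of the camera as it stood for that picture, good to about 4 mm: the middle of the surface that is visible of it).
- vision.regions_of(picture, name): "mask" (480x640 bool, what is visible of it).
The state is a dict: "time": time; "joint_positions": joint angles; "dq": joint speeds; "tau": joint torques, N m; "tool_pos": TCP position; "tcp_rot": TCP orientation; "contact_force": force on the tool from outside, world axes, zero at the start; "moment": the same for the moment, N m; "grip_width": finger opening in mm.
Only numpy, scipy, OpenCV 4.12 (cv2) and the standard library are available. Lean on these libraries where they do the work, as an engineer would, in place of code of your own. Each camera call takes 0.05 s, during which the arm holds its last target. There are 200 camera calls.

### The job

Load the ribbon rack for the wrapping counter: put all the ribbon spools flat on its upright posts in order of shade, the darkest on the post at the scissors' end and the lightest on the post at the other end. The two caramel spools are one shade and share a post, the wide heavier one seated below and the narrow one resting on top of it. Leave the scissors and the box cutter lying where they are.

Things in the scene. Friction and masses are not known exactly. Their poses are not given: they have to be found in the camera images.
- spool_dark: loose ribbon spool, very dark chocolate-brown, the darkest; ribbon and both flanges have this shade. Lies flat on the table, its axis upright. Outer diameter 60 mm, height (ribbon width) 34 mm, with an open round bore of 28 mm right through; about 110 g. Origin: centre of its underside; z points up along its axis
- spool_caramel_wide: loose ribbon spool, caramel (orange-brown, second darkest), the wide one of two in this shade; ribbon and both flanges have this shade. Lies flat on the table, its axis upright. Outer diameter 60 mm, height (ribbon width) 28 mm, with an open round bore of 28 mm right through; about 90 g. Origin: centre of its underside; z points up along its axis
- spool_caramel_narrow: loose ribbon spool, caramel (orange-brown, the same shade as spool_caramel_wide), the narrow and lightest-weight one; ribbon and both flanges have this shade. Lies flat on the table, its axis upright. Outer diameter 60 mm, height (ribbon width) 16 mm, with an open round bore of 28 mm right through; about 50 g. Origin: centre of its underside; z points up along its axis
- spool_beige: loose ribbon spool, beige (pale tan, third darkest); ribbon and both flanges have this shade. Lies flat on the table, its axis upright. Outer diameter 60 mm, height (ribbon width) 22 mm, with an open round bore of 28 mm right through; about 70 g. Origin: centre of its underside; z points up along its axis
- spool_cream: loose ribbon spool, cream (almost white, the lightest shade); ribbon and both flanges have this shade. Lies flat on the table, its axis upright. Outer diameter 60 mm, height (ribbon width) 30 mm, with an open round bore of 28 mm right through; about 100 g. Origin: centre of its underside; z points up along its axis
- rack: fixed ribbon rack: wooden board 92 (x) by 350 (y) by 18 mm high with four upright steel posts, diameter 12 mm, domed tips 70 mm above the table, on its centre line at y = -135, -45, 45, 135 mm. A spool over a post has 8 mm play all round and sits flat on the board, 18 mm above the table. Origin: centre of the underside; x away from the robot, y along the row. Either end may be the scissors' end
- scissors: pair of scissors with blue handles, 87 x 199 x 9 mm, lying loose on the table just beyond one end of the rack (about 240 mm from the rack's centre, towards its +y or its -y end), across the row; shows which end of the row the darkest spool belongs to. Must stay where it lies. Origin: its middle, at the underside
- cutter: yellow box cutter, 25 x 150 x 14 mm, lying loose on the table beyond the other end of the rack. Must stay where it lies. Origin: its middle, at the underside
Things that resemble listed ones, but are neither listed nor needed, are in the scene too. What is shaped like the spool_caramel_wide but blue is not meant. Leave any turquoise look-alike of the spool_caramel_narrow alone.

How it is judged:
By the outcome, as a careful person would: the job done as asked, in the order asked, and still so for the second after the job is handed in, with the robot touching nothing.
It also fails if it takes over 99 s, if anything falls off the work surface, if the arm or the gripper's body presses on something with over 40 N, if the wrist force passes 120 N, or if a joint passes its speed limit or range.

## Working session

There is one attempt and no reset: what is moved stays moved. The work goes in short steps, Python scripts to look and compute and a tool call to move; the robot and the scene stay as the last step left them, time stands still between calls to the robot, and variables do not carry over. Pictures are saved under pics/ and viewed, about 12 in all and at most 16, crops included, and the job is handed in when it is done.

Besides the shell and the picture viewer there is one more tool, called after "Emit:" as a command line: name --pt "numbers of a row" for each row, then --argument value for the rest. arm_command: Moves the arm, as the interface text tells. Its arguments: {"type":"object","properties":{"deltas":{"type":"array","items":{"type":"array","items":{"type":"number"}}},"claw":{"type":"number"}},"required":["deltas"]}

```bash
mkdir -p pics; python3 - <<'E'
from plant import bot, vision
import cv2, numpy as np
o=bot.get_obs(); print(o)
for n in ("top","side"):
    p=vision.capture(n); cv2.imwrite(f"pics/{n}0.png",p["img"][:,:,::-1])
    W=np.array(p["world_to_cam"]);Wi=np.linalg.inv(W);print(n,p["camera_matrix"],W.round(3).tolist())
    for k in ["spool_dark","spool_caramel_wide","spool_caramel_narrow","spool_beige","spool_cream","rack","scissors","cutter"]:
        for d in vision.find_in(p,k)[:5]:
            x=Wi@np.r_[d["xyz"],1]; u=p["camera_matrix"]@np.array(d["xyz"]); u=u/u[2]
            print(k,round(d["confidence"],2),x[:3].round(),u[:2].round())
E
```

```text
{'time': 0.0, 'joint_positions': array([-1.39998367e+00,  3.42738427e-01,  1.52502118e+00,  1.14052883e-05,
        1.27542463e+00, -1.45999998e-01]), 'dq': array([-0.00027375, -0.00021049, -0.00097672, -0.00105322, -0.00038105,
        0.00210939]), 'tau': array([-5.58552238e-04, -4.31242812e+01, -2.44221586e+01,  7.18661374e-02,
        5.59503108e-02, -1.02998317e-04]), 'tool_pos': array([ 163.51309111, -498.46148928,  234.03536409]), 'tcp_rot': array([-1.57236939e+00,  2.42336539e-04, -2.82478352e+00]), 'contact_force': array([ 0.42574671,  0.35563307, -0.53335784]), 'moment': array([0.00179793, 0.02259675, 0.02219633]), 'grip_width': 91.66098194182096}
top [[450.66074856   0.         316.98829876]
 [  0.         450.66074856 235.24950513]
 [  0.           0.           1.        ]] [[0.024, -1.0, 0.013, 9.407], [-0.997, -0.025, -0.077, 494.162], [0.077, -0.011, -0.997, 925.426], [0.0, 0.0, 0.0, 1.0]]
spool_caramel_wide 0.77 [ 498. -238.   26.] [442. 236.]
spool_caramel_wide 0.57 [ 422. -137.   29.] [393. 272.]
spool_caramel_narrow 0.7 [445.  -8.  18.] [330. 259.]
spool_caramel_na
[... 396 characters left out ...]
, 0.553, -0.014, -448.765], [0.312, -0.49, -0.814, -96.087], [-0.457, 0.674, -0.581, 1256.942], [0.0, 0.0, 0.0, 1.0]]
spool_dark 0.87 [449. 131.  28.] [323. 218.]
spool_caramel_wide 0.74 [ 434. -144.   27.] [246. 276.]
spool_caramel_wide 0.73 [ 510. -247.   31.] [239. 318.]
spool_caramel_wide 0.47 [ 371. -289.   22.] [174. 306.]
spool_caramel_narrow 0.75 [459. 362.  14.] [370. 186.]
spool_caramel_narrow 0.66 [449. -11.  12.] [290. 251.]
spool_beige 0.69 [ 374. -285.   19.] [177. 307.]
spool_cream 0.85 [384. 271.  23.] [332. 189.]
rack 0.59 [637.   3.  19.] [363. 274.]
rack 0.46 [450.  -9.  15.] [291. 250.]
scissors 0.66 [591. 284.   8.] [400. 213.]
cutter 0.74 [ 644. -195.    5.] [313. 339.]
```

View pics/top0.png

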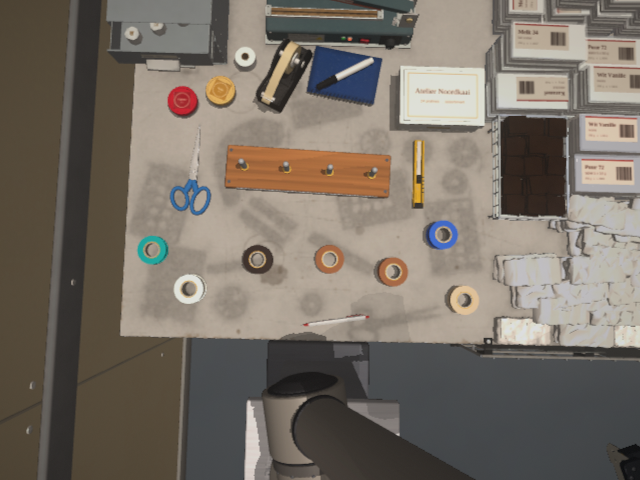

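View pics/side0.png

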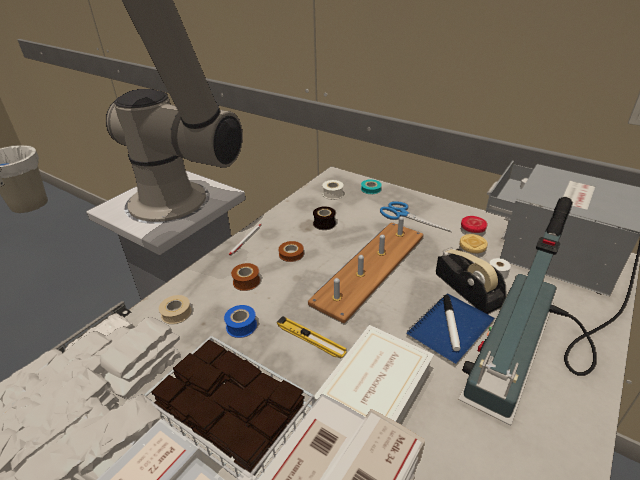

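The top view shows the scissors at pixel (190,185), the +y end, and the cutter at (418,175). The posts are at about x pixel 241, 286, 330 and 374. Spools: dark (257,259), caramel narrow (329,259), caramel wide (393,272), beige (464,299), cream (190,289). Blue and turquoise are the decoys. The side view agrees. Next I'll measure precisely.

```bash
cat > h.py <<'E'
import numpy as np, cv2
from scipy.optimize import least_squares
H=dict(spool_dark=34,spool_caramel_wide=28,spool_caramel_narrow=16,spool_beige=22,spool_cream=30)
def proj(p,X):
    W=np.array(p["world_to_cam"]);c=np.atleast_2d(X)@W[:3,:3].T+W[:3,3];u=c@np.array(p["camera_matrix"]).T
    return u[:,:2]/u[:,2:]
def cyl(p,x,y,z0,h,r=30):
    a=np.linspace(0,2*np.pi,60)
    q=np.vstack([np.c_[x+r*np.cos(a),y+r*np.sin(a),np.full(60,z)] for z in(z0,z0+h)])
    return cv2.convexHull(proj(p,q).astype(np.float32))[:,0]
def cen(poly):
    m=cv2.moments(poly.astype(np.float32));return np.array([m["m10"],m["m01"]])/m["m00"]
def hullof(mask):
    n,l,s,_=cv2.connectedComponentsWithStats(mask.astype(np.uint8));i=1+s[1:,4].argmax()
    ys,xs=np.where(l==i);return cv2.convexHull(np.c_[xs,ys].astype(np.float32))[:,0]
def fit(p,mask,h,z0,g):
    hu=hullof(mask);c=cen(hu)
    s=least_squares(lambda v:cen(cyl(p,v[0],v[1],z0,h))-c,g,diff_step=1e-3).x
    return s,cv2.contourArea(hu)/cv2.contourArea(cyl(p,*s,z0,h))
def spools(p,names=H):
    Wi=np.linalg.inv(p["world_to_cam"])
    from plant import vision
    for k in names:
        for d in vision.regions_of(p,k)[:4]:
            if d["confidence"]<.3: continue
            m=d["mask"];c=np.argwhere(m).mean(0)[::-1]
            s,a=fit(p,m,H[k],0,[450.,0.])
            print(k,round(d["confidence"],2),c.round(),s.round(1),"area",round(a,2),"rgb",np.median(p["img"][m],0))
E
python3 - <<'E'
from h import *
from plant import vision
for n in("top","side"):
    p=vision.capture(n);print(n);spools(p)
    for d in vision.regions_of(p,"rack")[:2]:
        m=d["mask"];print("rack",d["confidence"],m.sum())
        # fit pose: board box silhouette
        hu=hullof(m);M=np.zeros(m.shape,np.uint8)
        if n=="top":
            b=cv2.boxPoints(cv2.minAreaRect(hu));print("rect",b.round(1).tolist())
        im=p["img"]; x,y,w,hh=cv2.boundingRect(hu)
        x-=8;y-=8;w+=16;hh+=16
        cv2.imwrite(f"pics/rack_{n}.png",cv2.resize(im[y:y+hh,x:x+w,::-1],None,fx=4,fy=4,interpolation=cv2.INTER_CUBIC));print("crop",x,y,w,hh);break
E
```

```text
top
spool_dark 0.6 [257. 259.] [441.7   0. ] area 0.99 rgb [67. 54. 48.]
spool_caramel_wide 0.78 [392. 272.] [420.5   0. ] area 1.02 rgb [166. 105.  71.]
spool_caramel_wide 0.7 [440. 235.] [499.3   0. ] area 1.02 rgb [ 67. 107. 188.]
spool_caramel_narrow 0.85 [152. 250.] [456.4   0. ] area 0.98 rgb [ 36. 163. 155.]
spool_caramel_narrow 0.57 [329. 259.] [444.7   0. ] area 0.86 rgb [165. 104.  70.]
spool_caramel_narrow 0.45 [307. 171.] [631.5  46.9] area 11.26 rgb [167. 108.  64.]
spool_beige 0.95 [462. 300.] [367.   0.] area 1.06 rgb [221. 190. 152.]
spool_cream 0.66 [189. 289.] [375.8   0. ] area 1.06 rgb [222. 221. 211.]
rack 0.92 7123
rect [[223.6999969482422, 188.89999389648438], [226.60000610351562, 144.39999389648438], [390.3999938964844, 154.89999389648438], [387.6000061035156, 199.39999389648438]]
crop 217 137 181 69
side
spool_dark 0.72 [324. 218.] [498.   0.] area 0.7 rgb [23. 10.  8.]
spool_caramel_wide 0.79 [245. 277.] [355.2   0. ] area 1.22 rgb [112.  68.  30.]
spool_caramel_wide 0.67 [241. 320.] [390.1   0. ] area 1.57 rgb [ 41.   90.  127.5]
spool_caramel_narrow 0.87 [291. 251.] [444.9   0. ] area 0.97 rgb [132.  70.  32.]
spool_caramel_narrow 0.77 [371. 186.] [573.8   0. ] area 0.51 rgb [ 46.5 132.  117. ]
spool_beige 0.76 [175. 309.] [-0.  0.] area 2.04 rgb [165.5 145.  110. ]
spool_cream 0.77 [333. 189.] [379.9 284.6] area 0.78 rgb [142. 131. 116.]
rack 0.95 4728
crop 300 209 131 122
```

View pics/rack_top.png

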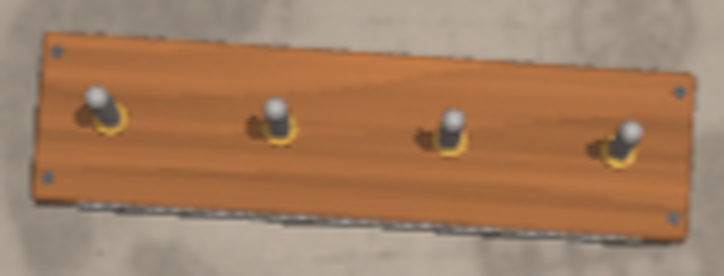

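View pics/rack_side.png

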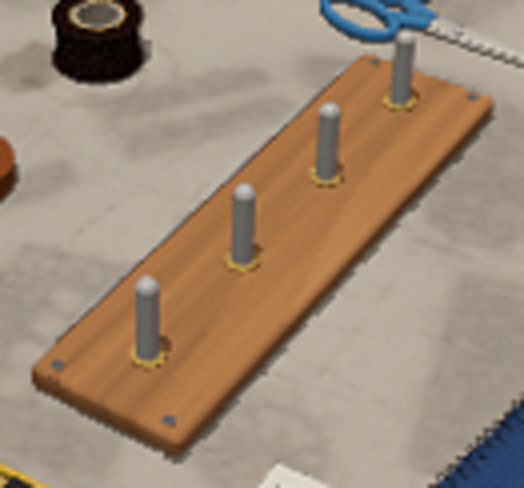

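The top crop shows the post tips at (97,97), (276,108), (454,119) and (630,131), with the base rings just below them. The side crop shows tips at (405,40), (329,110), (245,191) and (148,286). I'll fit the rack pose to these.

```bash
python3 - <<'E'
s=open('h.py').read()
s=s.replace(",g,diff_step=1e-3).x",",g,x_scale=100).x")
s=s.replace("fit(p,m,H[k],0,[450.,0.])","fit(p,m,H[k],0,ray(p,c,H[k]/2))")
s+='''
def ray(p,u,z):
    W=np.array(p["world_to_cam"]);R=W[:3,:3];o=-R.T@W[:3,3]
    d=R.T@np.linalg.solve(p["camera_matrix"],[*u,1]);return (o+d*(z-o[2])/d[2])[:2]
'''
open('h.py','w').write(s)
E
python3 - <<'E'
from h import *
from plant import vision
D=dict(top=([(97,97),(276,108),(454,119),(630,131)],[(111,119),(281,128),(451,140),(617,151)],(217,137)),
 side=([(405,40),(329,110),(245,191),(148,286)],[(401,101),(326,176),(242,261),(149,355)],(300,209)))
for n in D:
    p=vision.capture(n);print(n);spools(p)
    t,b,o=D[n];U=(np.vstack([t,b])+.5)/4-.5+o
    Y=np.array([135,45,-45,-135.]*2);Z=np.r_[[66]*4,[19]*4]
    P=lambda v:np.c_[v[0]-np.sin(v[2])*Y,v[1]+np.cos(v[2])*Y,Z]
    r=least_squares(lambda v:(proj(p,P(v))-U).ravel(),[632,30,0],x_scale=[100,100,1])
    print("rack",r.x.round(3),"rms px",np.sqrt((r.fun**2).mean()).round(2));print(P(r.x)[:4,:2].round(1).tolist())
E
```

```text
top
spool_caramel_wide 0.92 [441. 235.] [ 501.3 -239.2] area 0.93 rgb [ 67. 107. 190.]
spool_caramel_wide 0.58 [392. 271.] [ 421.8 -136.5] area 0.95 rgb [166. 105.  71.]
spool_caramel_narrow 0.94 [152. 250.] [455.5 367.5] area 0.91 rgb [ 36. 163. 155.]
spool_caramel_narrow 0.83 [329. 259.] [444.3  -4.6] area 0.93 rgb [165. 104.  70.]
spool_beige 0.73 [462. 300.] [ 366.5 -286.1] area 0.96 rgb [221. 190. 152.]
spool_cream 0.59 [257. 259.] [440.8 145.2] area 0.97 rgb [67. 55. 49.]
rack [ 6.31432e+02  4.39910e+01 -3.80000e-02] rms px 0.23
[[636.5, 178.9], [633.1, 89.0], [629.7, -1.0], [626.3, -90.9]]
side
spool_dark 0.94 [324. 218.] [442.5 143.4] area 0.94 rgb [23. 11.  8.]
spool_caramel_wide 0.88 [240. 321.] [ 503.1 -240.9] area 1.0 rgb [ 42.  90. 129.]
spool_caramel_wide 0.67 [245. 277.] [ 423.4 -137.4] area 0.95 rgb [113.5  68.   30. ]
spool_caramel_narrow 0.84 [291. 251.] [448.   -5.9] area 0.91 rgb [131.  69.  32.]
spool_caramel_narrow 0.47 [370. 186.] [456.3 368.6] area 0.9 rgb [ 43. 131. 116.]
spool_beige 0.64 [175. 309.] [ 368.7 -285.9] area 0.89 rgb [163.  144.5 108. ]
spool_cream 0.66 [333. 189.] [379.6 284.4] area 0.94 rgb [143.5 133.  117.5]
rack [ 6.33788e+02  4.56790e+01 -3.90000e-02] rms px 0.26
[[639.0, 180.6], [635.5, 90.6], [632.0, 0.7], [628.6, -89.2]]
```

Emit:
arm_command --pt "0 0 0 -8" --pt "0 0 0 -8" --pt "0 0 0 -8" --pt "0 0 0 -8" --pt "0 0 0 -8" --claw 0

```text
time: 2.7
tool_pos: [163.6, -498.9, 234.7]
tcp_rot: [-1.571, -0.0, -2.121]
contact_force: [0.0, 0.5, -0.5]
grip_width: 92.0
```

Emit:
arm_command --pt "0 0 0 -7.88" --pt "0 0 0 -7.88" --pt "0 0 0 -7.88" --pt "0 0 0 -7.88"

```text
time: 3.1
tool_pos: [163.6, -498.9, 234.7]
tcp_rot: [-1.571, -0.0, -1.571]
contact_force: [-0.4, 1.1, 0.6]
grip_width: 91.6
```

Emit:
arm_command --pt "-0.036 0.012 0.026 0" --pt "-0.036 0.012 0.026 0" --pt "-0.036 0.012 0.026 0" --pt "-0.036 0.012 0.026 0" --pt "-0.036 0.012 0.026 0"

```text
time: 3.6
tool_pos: [295.4, -318.3, 174.5]
tcp_rot: [-1.57, -0.001, -1.577]
contact_force: [1.1, 0.2, 0.6]
grip_width: 91.5
```

Emit:
arm_command --pt "-0.036 0.012 0.026 0" --pt "-0.036 0.012 0.026 0" --pt "-0.036 0.012 0.026 0" --pt "-0.036 0.012 0.026 0" --pt "0 0 0 0"

```text
time: 4.1
tool_pos: [400.8, -171.9, 125.6]
tcp_rot: [-1.572, 0.002, -1.571]
contact_force: [-0.1, -1.0, -0.3]
grip_width: 91.9
```

Emit:
arm_command --pt "-0.035 0.03 0.0218 0" --pt "0 0.033 0 0" --pt "0 0 0 0"

```text
time: 4.4
tool_pos: [419.1, -140.6, 61.7]
tcp_rot: [-1.577, 0.003, -1.575]
contact_force: [0.4, -0.2, 0.7]
grip_width: 91.7
```

Emit:
arm_command --pt "-0.0029 0.03 0.0032 0" --pt "0 0.0217 0 0" --pt "0 0 0 0"

```text
time: 4.7
tool_pos: [423.1, -139.6, 11.9]
tcp_rot: [-1.574, 0.001, -1.578]
contact_force: [0.5, -0.2, 1.3]
grip_width: 91.8
```

Emit:
arm_command --pt "0 0 0 0" --pt "0 0 0 0" --pt "0 0 0 0" --pt "0 0 0 0" --pt "0 0 0 0" --claw 255

```text
time: 5.2
tool_pos: [424.4, -139.4, 13.3]
tcp_rot: [-1.57, -0.001, -1.576]
contact_force: [-0.9, -0.8, 6.4]
grip_width: 59.8
```

Emit:
arm_command --pt "0 0 0 0" --pt "0 0 0 0" --pt "0 0 0 0"

```text
time: 5.5
tool_pos: [424.4, -139.4, 13.3]
tcp_rot: [-1.57, -0.001, -1.576]
contact_force: [-1.6, 0.3, 6.6]
grip_width: 59.3
```

Emit:
arm_command --pt "0 -0.02 0 0" --pt "0 -0.04 0 0" --pt "0 -0.038 0 0" --pt "0 0 0 0"

```text
time: 5.9
tool_pos: [426.8, -140.4, 114.8]
tcp_rot: [-1.563, -0.004, -1.576]
contact_force: [0.2, -1.2, -1.3]
grip_width: 59.6
```

Emit:
arm_command --pt "-0.0324 0 0.03 0" --pt "-0.0324 0 0.03 0" --pt "-0.0324 0 0.03 0" --pt "-0.0324 0 0.03 0" --pt "-0.0324 0 0.03 0"

```text
time: 6.4
tool_pos: [575.6, 23.6, 109.5]
tcp_rot: [-1.572, -0.0, -1.576]
contact_force: [0.6, -1.1, -0.5]
grip_width: 59.8
```

Emit:
arm_command --pt "-0.0324 0 0.03 0" --pt "-0.0324 0 0.03 0" --pt "0 0 0 0" --pt "0 0 0 0"

```text
time: 6.8
tool_pos: [634.8, 87.2, 108.7]
tcp_rot: [-1.574, -0.0, -1.575]
contact_force: [-0.1, 0.7, -0.8]
grip_width: 59.7
```

```bash
python3 - <<'E'
from h import *
from plant import vision,bot
print(bot.get_obs()['tool_pos'],bot.get_obs()['tcp_rot'],bot.get_obs()['grip_width'])
ims=[]
for n in("top","side"):
    p=vision.capture(n);u=proj(p,[[634,90,70]])[0].astype(int)
    c=p["img"][u[1]-50:u[1]+50,u[0]-65:u[0]+65,::-1];ims.append(cv2.resize(c,None,fx=4,fy=4,interpolation=2)[:, :390])
cv2.imwrite("pics/a.png",np.hstack(ims))
E
```

```text
[634.83135847  87.2069934  108.73151989] [-1.57352888e+00 -4.34528393e-04 -1.57465997e+00] 59.69427795056605
```

View pics/a.png

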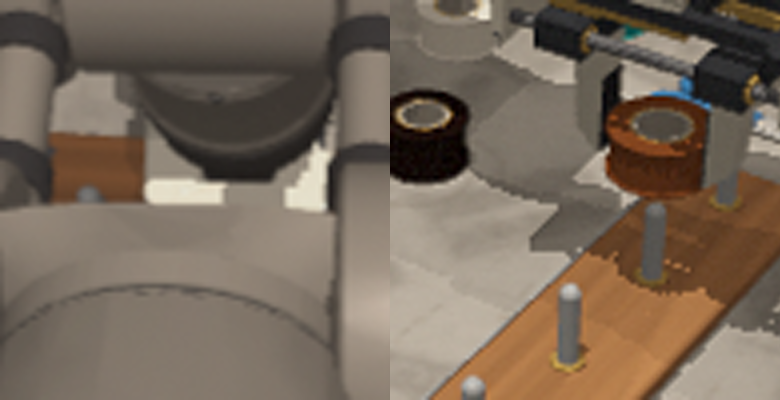

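The crop shows the caramel wide spool gripped level right above post 2, whose tip is at crop (655,212). Now lowering.

Emit:
arm_command --pt "0 0.03 0 0" --pt "0 0.03 0 0" --pt "0 0.0155 0 0" --pt "0 0 0 0"

```text
time: 7.3
tool_pos: [633.9, 85.4, 33.2]
tcp_rot: [-1.575, -0.0, -1.578]
contact_force: [-0.4, 0.5, 0.0]
grip_width: 59.8
```

Emit:
arm_command --pt "0 0 0 0" --pt "0 0 0 0" --pt "0 0 0 0" --pt "0 0 0 0" --claw 0

```text
time: 7.7
tool_pos: [636.0, 86.5, 36.1]
tcp_rot: [-1.569, -0.0, -1.576]
contact_force: [-0.2, 0.5, 0.1]
grip_width: 87.2
```

Emit:
arm_command --pt "0 -0.03 0 0" --pt "0 -0.04 0 0" --pt "0 -0.03 0 0" --pt "0 0 0 0"

```text
time: 8.1
tool_pos: [638.3, 86.6, 140.9]
tcp_rot: [-1.561, 0.0, -1.576]
contact_force: [-0.1, 0.3, -0.3]
grip_width: 91.8
```

Emit:
arm_command --pt "0.0183 0 -0.0379 0" --pt "0.0183 0 -0.0379 0" --pt "0.0183 0.02 -0.0379 0" --pt "0.0183 0.02 -0.0379 0" --pt "0.0183 0.02 -0.0379 0"

```text
time: 8.6
tool_pos: [443.6, -4.3, 74.5]
tcp_rot: [-1.57, -0.0, -1.576]
contact_force: [-0.3, -0.5, -0.1]
grip_width: 91.9
```

Emit:
arm_command --pt "0 0.02 0 0" --pt "0 0 0 0" --pt "0 0 0 0"

```text
time: 8.9
tool_pos: [446.2, -4.0, 55.3]
tcp_rot: [-1.57, -0.0, -1.577]
contact_force: [-0.1, -0.1, -0.4]
grip_width: 91.6
```

Emit:
arm_command --pt "0.001 0.025 0 0" --pt "0 0.0195 0 0" --pt "0 0 0 0"

```text
time: 9.2
tool_pos: [445.6, -4.6, 9.7]
tcp_rot: [-1.573, 0.0, -1.576]
contact_force: [-0.1, 0.2, 0.3]
grip_width: 92.0
```

Emit:
arm_command --pt "0 0 0 0" --pt "0 0 0 0" --pt "0 0 0 0" --pt "0 0 0 0" --pt "0 0 0 0" --claw 255

```text
time: 9.7
tool_pos: [445.9, -5.0, 11.1]
tcp_rot: [-1.57, -0.0, -1.577]
contact_force: [-0.0, -0.2, 4.6]
grip_width: 59.2
```

Emit:
arm_command --pt "0 0 0 0" --pt "0 0 0 0" --pt "0 0 0 0"

```text
time: 10.0
tool_pos: [445.9, -5.1, 11.1]
tcp_rot: [-1.57, -0.0, -1.577]
contact_force: [-0.5, 0.7, 6.5]
grip_width: 59.3
```

Emit:
arm_command --pt "0 -0.02 0 0" --pt "0 -0.04 0 0" --pt "0 -0.04 0 0" --pt "0 0 0 0"

```text
time: 10.4
tool_pos: [448.3, -5.5, 114.9]
tcp_rot: [-1.562, -0.002, -1.576]
contact_force: [-0.2, -0.3, -0.7]
grip_width: 59.4
```

Emit:
arm_command --pt "-0.0192 0 0.0376 0" --pt "-0.0192 0 0.0376 0" --pt "-0.0192 0 0.0376 0" --pt "-0.0192 0 0.0376 0" --pt "-0.0192 0 0.0376 0"

```text
time: 10.9
tool_pos: [634.9, 90.8, 109.4]
tcp_rot: [-1.572, -0.0, -1.577]
contact_force: [0.6, -0.4, 0.1]
grip_width: 59.6
```

Emit:
arm_command --pt "0 0 0 0" --pt "0 0 0 0" --pt "0 0 0 0"

```text
time: 11.2
tool_pos: [632.7, 89.5, 109.7]
tcp_rot: [-1.573, -0.0, -1.577]
contact_force: [-0.8, -0.6, -0.6]
grip_width: 59.7
```

Emit:
arm_command --pt "0 0.025 0.001 0" --pt "0 0.025 0 0" --pt "0 0 0 0" --pt "0 0 0 0"

```text
time: 11.6
tool_pos: [634.4, 89.4, 61.1]
tcp_rot: [-1.572, -0.0, -1.577]
contact_force: [0.4, 0.5, 0.0]
grip_width: 59.7
```

Emit:
arm_command --pt "0 0.002 0 0" --pt "0 0 0 0" --pt "0 0 0 0"

```text
time: 11.9
tool_pos: [635.3, 89.9, 59.5]
tcp_rot: [-1.57, -0.0, -1.577]
contact_force: [-0.6, 1.0, 0.1]
grip_width: 59.6
```

Emit:
arm_command --pt "0 0 0 0" --pt "0 0 0 0" --pt "0 0 0 0" --pt "0 0 0 0" --claw 0

```text
time: 12.3
tool_pos: [635.1, 89.9, 58.6]
tcp_rot: [-1.571, -0.0, -1.577]
contact_force: [0.4, 0.5, 0.1]
grip_width: 86.5
```

Emit:
arm_command --pt "0 -0.03 0 0" --pt "0 -0.04 0 0" --pt "0 0 0 0"

```text
time: 12.6
tool_pos: [638.2, 90.1, 134.5]
tcp_rot: [-1.56, 0.0, -1.576]
contact_force: [0.1, -0.0, 0.5]
grip_width: 91.9
```

Emit:
arm_command --pt "-0.0106 0 -0.0387 0" --pt "-0.0106 0 -0.0387 0" --pt "-0.0106 0.02 -0.0387 0" --pt "-0.0106 0.02 -0.0387 0" --pt "-0.0106 0.02 -0.0387 0"

```text
time: 13.1
tool_pos: [440.2, 144.3, 68.1]
tcp_rot: [-1.57, 0.0, -1.577]
contact_force: [1.9, 0.5, 1.3]
grip_width: 91.2
```

Emit:
arm_command --pt "0 0.01 0 0" --pt "0 0 0 0" --pt "0 0 0 0"

```text
time: 13.4
tool_pos: [443.4, 144.1, 59.0]
tcp_rot: [-1.569, 0.0, -1.577]
contact_force: [0.5, -0.9, 0.2]
grip_width: 91.6
```

Emit:
arm_command --pt "0 0.025 -0.001 0" --pt "0 0.02 0 0" --pt "0 0 0 0"

```text
time: 13.7
tool_pos: [441.1, 143.5, 12.4]
tcp_rot: [-1.573, -0.0, -1.577]
contact_force: [0.3, 0.1, -0.3]
grip_width: 91.8
```

Emit:
arm_command --pt "0 0 0 0" --pt "0 0 0 0" --pt "0 0 0 0" --pt "0 0 0 0" --pt "0 0 0 0" --claw 255

```text
time: 14.2
tool_pos: [441.3, 144.1, 14.2]
tcp_rot: [-1.57, 0.0, -1.577]
contact_force: [-0.8, -0.9, 4.0]
grip_width: 58.9
```

Emit:
arm_command --pt "0 0 0 0" --pt "0 0 0 0" --pt "0 0 0 0"

```text
time: 14.5
tool_pos: [441.3, 144.1, 14.1]
tcp_rot: [-1.57, 0.0, -1.577]
contact_force: [-0.8, -1.1, 7.0]
grip_width: 59.0
```

Emit:
arm_command --pt "0 -0.02 0 0" --pt "0 -0.04 0 0" --pt "0 -0.04 0 0" --pt "0 0 0 0"

```text
time: 14.9
tool_pos: [443.6, 144.6, 117.9]
tcp_rot: [-1.562, 0.001, -1.576]
contact_force: [0.7, -0.2, -1.5]
grip_width: 58.9
```

Emit:
arm_command --pt "-0.0074 0 0.0392 0" --pt "-0.0074 0 0.0392 0" --pt "-0.0074 0 0.0392 0" --pt "-0.0074 0 0.0392 0" --pt "-0.0074 0 0.0392 0"

```text
time: 15.4
tool_pos: [637.8, 180.1, 111.8]
tcp_rot: [-1.573, -0.0, -1.576]
contact_force: [1.7, -0.3, -0.9]
grip_width: 59.5
```

Emit:
arm_command --pt "0 0 0 0" --pt "0 0 0 0" --pt "0 0 0 0" --pt "0 0 0 0"

```text
time: 15.8
tool_pos: [635.9, 179.8, 113.5]
tcp_rot: [-1.572, -0.0, -1.576]
contact_force: [0.7, 0.0, -1.6]
grip_width: 59.3
```

Settles around z≈114; go down ~80.

Emit:
arm_command --pt "0 0.03 0.001 0" --pt "0 0.03 0 0" --pt "0 0.02 0 0" --pt "0 0 0 0" --pt "0 0 0 0"

```text
time: 16.3
tool_pos: [637.6, 179.9, 34.1]
tcp_rot: [-1.571, -0.0, -1.576]
contact_force: [0.9, 0.5, -1.8]
grip_width: 59.2
```

Emit:
arm_command --pt "0 0 0 0" --pt "0 0 0 0" --pt "0 0 0 0" --pt "0 0 0 0" --claw 0

```text
time: 16.7
tool_pos: [638.3, 179.9, 34.1]
tcp_rot: [-1.57, 0.0, -1.577]
contact_force: [0.3, -0.2, -0.2]
grip_width: 86.5
```

Emit:
arm_command --pt "0 -0.03 0 0" --pt "0 -0.04 0 0" --pt "0 -0.025 0 0" --pt "0 0 0 0"

```text
time: 17.1
tool_pos: [640.4, 180.3, 133.6]
tcp_rot: [-1.562, 0.001, -1.576]
contact_force: [0.8, 0.2, 1.3]
grip_width: 91.6
```

Emit:
arm_command --pt "-0.0171 0 -0.0432 0" --pt "-0.0171 0 -0.0432 0" --pt "-0.0171 0 -0.0432 0" --pt "-0.0171 0 -0.0432 0" --pt "-0.0171 0 -0.0432 0"

```text
time: 17.6
tool_pos: [420.3, 266.8, 127.8]
tcp_rot: [-1.572, -0.0, -1.577]
contact_force: [0.1, 0.5, 0.3]
grip_width: 92.0
```

Emit:
arm_command --pt "-0.0171 0.02 -0.0432 0" --pt "0 0.04 0 0" --pt "0 0.01 0 0" --pt "0 0 0 0" --pt "0 0 0 0"

```text
time: 18.1
tool_pos: [381.2, 283.8, 59.3]
tcp_rot: [-1.57, 0.0, -1.578]
contact_force: [-0.0, 0.5, -0.2]
grip_width: 91.7
```

```bash
python3 - <<'E'
from h import *
from plant import vision,bot
o=bot.get_obs();print(o['tool_pos'],o['tcp_rot'])
ims=[]
for n in("top","side"):
    p=vision.capture(n);print(n);spools(p,["spool_cream","spool_beige"]);u=proj(p,[[590,90,40]])[0].astype(int)
    ims.append(cv2.resize(p["img"][u[1]-75:u[1]+75,u[0]-100:u[0]+100,::-1],None,fx=2,fy=2,interpolation=2))
cv2.imwrite("pics/b.png",np.hstack(ims))
E
```

```text
[381.21433787 283.76965585  59.34032028] [-1.56997626e+00  2.71375957e-04 -1.57758919e+00]
top
spool_cream 0.82 [197. 288.] [377.3 268.8] area 0.45 rgb [223. 214. 193.]
spool_beige 0.81 [462. 300.] [ 366.5 -286.5] area 0.96 rgb [225. 195. 156.]
side
spool_cream 0.65 [333. 189.] [378.9 284.1] area 0.91 rgb [136. 126. 112.]
spool_beige 0.71 [175. 309.] [ 369.  -286.7] area 0.99 rgb [171. 151. 114.]
spool_beige 0.38 [401. 229.] [626.6 217.4] area 1.1 rgb [23. 11.  8.]
```

View pics/b.png

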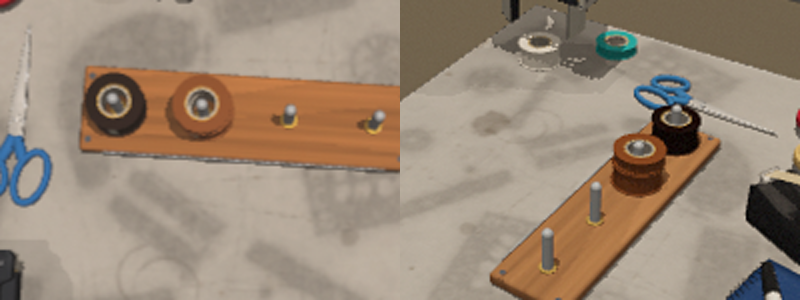

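The crops show the dark spool seated on the scissors-end post at (115,102) and the two caramels stacked on post 2 at (200,103). Next is cream.

Emit:
arm_command --pt "0 0.025 -0.002 0" --pt "0 0.02 0 0" --pt "0 0 0 0"

```text
time: 18.7
tool_pos: [376.8, 283.0, 12.3]
tcp_rot: [-1.574, -0.002, -1.577]
contact_force: [0.0, 0.2, 0.5]
grip_width: 91.8
```

Emit:
arm_command --pt "0 0 0 0" --pt "0 0 0 0" --pt "0 0 0 0" --pt "0 0 0 0" --pt "0 0 0 0" --claw 255

```text
time: 19.2
tool_pos: [378.2, 284.0, 14.4]
tcp_rot: [-1.57, 0.0, -1.577]
contact_force: [-0.9, -0.2, 3.5]
grip_width: 59.7
```

Emit:
arm_command --pt "0 0 0 0" --pt "0 0 0 0" --pt "0 0 0 0"

```text
time: 19.5
tool_pos: [378.2, 284.0, 14.4]
tcp_rot: [-1.57, 0.0, -1.577]
contact_force: [0.0, -1.3, 5.8]
grip_width: 60.0
```

Emit:
arm_command --pt "0 -0.02 0 0" --pt "0 -0.04 0 0" --pt "0 -0.04 0 0" --pt "0 0 0 0" --pt "0 0 0 0"

```text
time: 20.0
tool_pos: [378.1, 283.9, 114.2]
tcp_rot: [-1.569, 0.001, -1.576]
contact_force: [-0.9, 0.4, -2.3]
grip_width: 60.1
```

Emit:
arm_command --pt "0.0372 0 0.0252 0" --pt "0.0372 0 0.0252 0" --pt "0.0372 0 0.0252 0" --pt "0.0372 0 0.0252 0" --pt "0.0372 0 0.0252 0"

```text
time: 20.5
tool_pos: [502.4, 95.4, 111.7]
tcp_rot: [-1.575, -0.0, -1.577]
contact_force: [0.0, 0.2, -1.7]
grip_width: 60.1
```

Emit:
arm_command --pt "0.0372 0 0.0252 0" --pt "0.0372 0 0.0252 0" --pt "0.0372 0 0.0252 0" --pt "0.0372 0 0.0252 0" --pt "0.0372 0 0.0252 0"

```text
time: 21.0
tool_pos: [627.4, -91.1, 111.0]
tcp_rot: [-1.575, 0.001, -1.577]
contact_force: [0.5, 0.2, -0.6]
grip_width: 60.2
```

Emit:
arm_command --pt "0 0 0 0" --pt "0 0 0 0" --pt "0 0 0 0" --pt "0 0 0 0"

```text
time: 21.4
tool_pos: [627.0, -88.2, 113.1]
tcp_rot: [-1.573, 0.001, -1.575]
contact_force: [0.6, 0.0, -0.1]
grip_width: 59.8
```

Emit:
arm_command --pt "0.001 0.03 0 0" --pt "0 0.03 0 0" --pt "0 0.02 0 0" --pt "0 0 0 0" --pt "0 0 0 0"

```text
time: 21.9
tool_pos: [627.5, -89.7, 33.9]
tcp_rot: [-1.571, 0.0, -1.575]
contact_force: [-0.4, -0.3, -1.1]
grip_width: 59.9
```

Emit:
arm_command --pt "0 0 0 0" --pt "0 0 0 0" --pt "0 0 0 0" --pt "0 0 0 0" --claw 0

```text
time: 22.3
tool_pos: [628.0, -90.7, 34.3]
tcp_rot: [-1.57, -0.0, -1.577]
contact_force: [0.5, -0.4, -1.5]
grip_width: 87.3
```

Emit:
arm_command --pt "0 -0.03 0 0" --pt "0 -0.04 0 0" --pt "0 -0.025 0 0" --pt "0 0 0 0"

```text
time: 22.7
tool_pos: [630.1, -91.3, 133.6]
tcp_rot: [-1.562, -0.002, -1.577]
contact_force: [0.7, 1.0, 0.8]
grip_width: 92.0
```

Emit:
arm_command --pt "0.0282 0 -0.037 0" --pt "0.0282 0 -0.037 0" --pt "0.0282 0 -0.037 0" --pt "0.0282 0 -0.037 0" --pt "0.0282 0 -0.037 0"

```text
time: 23.2
tool_pos: [440.0, -231.1, 128.1]
tcp_rot: [-1.572, 0.0, -1.576]
contact_force: [0.5, -0.6, 0.2]
grip_width: 91.9
```

Emit:
arm_command --pt "0.0282 0 -0.037 0" --pt "0.0282 0 -0.037 0" --pt "0 0.04 0 0" --pt "0 0.03 0 0" --pt "0 0 0 0"

```text
time: 23.7
tool_pos: [365.1, -284.7, 55.5]
tcp_rot: [-1.576, 0.006, -1.578]
contact_force: [0.3, 0.5, -0.7]
grip_width: 91.4
```

Emit:
arm_command --pt "0 0 0 0" --pt "0 0 0 0" --pt "0 0 0 0"

```text
time: 24.0
tool_pos: [368.6, -287.0, 60.1]
tcp_rot: [-1.569, -0.002, -1.576]
contact_force: [0.5, 0.5, 0.9]
grip_width: 91.7
```

Down to z≈12.

Emit:
arm_command --pt "-0.0005 0.025 -0.0005 0" --pt "0 0.022 0 0" --pt "0 0 0 0"

```text
time: 24.3
tool_pos: [366.6, -285.1, 10.8]
tcp_rot: [-1.573, 0.002, -1.576]
contact_force: [0.7, -0.2, 0.2]
grip_width: 91.4
```

Emit:
arm_command --pt "0 0 0 0" --pt "0 0 0 0" --pt "0 0 0 0" --pt "0 0 0 0" --pt "0 0 0 0" --claw 255

```text
time: 24.8
tool_pos: [367.5, -286.3, 12.4]
tcp_rot: [-1.57, -0.001, -1.576]
contact_force: [0.7, 0.1, 5.3]
grip_width: 59.9
```

Emit:
arm_command --pt "0 0 0 0" --pt "0 0 0 0" --pt "0 0 0 0"

```text
time: 25.1
tool_pos: [367.5, -286.3, 12.4]
tcp_rot: [-1.57, -0.001, -1.576]
contact_force: [0.1, 1.1, 5.7]
grip_width: 59.7
```

Emit:
arm_command --pt "0 -0.02 0 0" --pt "0 -0.04 0 0" --pt "0 -0.04 0 0" --pt "0 0 0 0" --pt "0 0 0 0"

```text
time: 25.6
tool_pos: [367.3, -286.3, 112.4]
tcp_rot: [-1.57, -0.001, -1.577]
contact_force: [-0.6, -0.5, -0.5]
grip_width: 60.1
```

Emit:
arm_command --pt "-0.032 0 0.0291 0" --pt "-0.032 0 0.0291 0" --pt "-0.032 0 0.0291 0" --pt "-0.032 0 0.0291 0" --pt "-0.032 0 0.0291 0"

```text
time: 26.1
tool_pos: [513.6, -125.1, 109.9]
tcp_rot: [-1.574, 0.001, -1.577]
contact_force: [1.5, -0.9, -0.5]
grip_width: 59.8
```

Emit:
arm_command --pt "-0.032 0 0.0291 0" --pt "-0.032 0 0.0291 0" --pt "-0.032 0 0.0291 0" --pt "-0.032 0 0.0291 0" --pt "0 0 0 0"

```text
time: 26.6
tool_pos: [632.4, 4.8, 109.2]
tcp_rot: [-1.572, 0.001, -1.572]
contact_force: [0.1, -0.2, -0.7]
grip_width: 59.8
```

Emit:
arm_command --pt "0 0 0 0" --pt "0 0 0 0" --pt "0 0 0 0" --pt "0 0 0 0"

```text
time: 27.0
tool_pos: [630.2, -0.6, 111.8]
tcp_rot: [-1.571, -0.0, -1.578]
contact_force: [-0.4, -0.7, -0.4]
grip_width: 60.3
```

Emit:
arm_command --pt "0 0.03 0 0" --pt "0 0.03 0 0" --pt "0 0.02 0 0" --pt "0 0 0 0" --pt "0 0 0 0"

```text
time: 27.5
tool_pos: [630.6, -0.1, 32.0]
tcp_rot: [-1.571, -0.0, -1.577]
contact_force: [0.1, -0.3, -0.3]
grip_width: 59.5
```

Emit:
arm_command --pt "0 0 0 0" --pt "0 0 0 0" --pt "0 0 0 0" --pt "0 0 0 0" --claw 0

```text
time: 27.9
tool_pos: [630.9, 0.4, 32.3]
tcp_rot: [-1.57, -0.0, -1.577]
contact_force: [-0.3, 0.4, 0.6]
grip_width: 87.0
```

Emit:
arm_command --pt "0 -0.03 0 0" --pt "0 -0.04 0 0" --pt "0 -0.04 0 0" --pt "0 -0.04 0 0" --pt "0 0 0 0"

```text
time: 28.4
tool_pos: [633.7, 0.2, 188.8]
tcp_rot: [-1.559, -0.001, -1.576]
contact_force: [0.8, -0.6, 0.7]
grip_width: 91.5
```

Emit:
arm_command --pt "0.03 0 -0.04 0" --pt "0.03 0 -0.04 0" --pt "0.03 0 -0.04 0" --pt "0.03 0 -0.04 0" --pt "0.03 0 -0.04 0"

```text
time: 28.9
tool_pos: [428.0, -149.0, 181.5]
tcp_rot: [-1.571, -0.0, -1.576]
contact_force: [0.2, -1.4, 0.5]
grip_width: 91.6
```

Emit:
arm_command --pt "0.04 0 0 0" --pt "0.04 0 0 0" --pt "0.04 0 0 0" --pt "0 0 0 0" --pt "0 0 0 0"

```text
time: 29.4
tool_pos: [428.7, -268.6, 181.2]
tcp_rot: [-1.572, 0.001, -1.578]
contact_force: [-0.7, -0.2, -0.2]
grip_width: 92.0
```

```bash
python3 - <<'E'
from h import *
from plant import vision
ims=[]
for n in("top","side"):
    p=vision.capture(n);u=proj(p,[[600,60,30]])[0].astype(int)
    ims.append(cv2.resize(p["img"][max(0,u[1]-100):u[1]+100,u[0]-133:u[0]+133,::-1],None,fx=1.5,fy=1.5,interpolation=2)[:300])
    for k in ("scissors","cutter"):
        for d in vision.find_in(p,k)[:1]: print(n,k,(np.linalg.inv(p["world_to_cam"])@np.r_[d["xyz"],1])[:3].round())
    X=[(637.7,179.8,18,34),(634.3,89.8,46,16),(630.9,-.1,18,22),(627.4,-90,18,30)]
    for k in H:
        for d in vision.regions_of(p,k)[:4]:
            c=np.argwhere(d["mask"]).mean(0)[::-1]
            s,a=fit(p,d["mask"],H[k],46 if "narrow" in k else 18,ray(p,c,30)); print(n,k,round(d["confidence"],2),s.round(),round(a,2),np.median(p["img"][d["mask"]],0))
cv2.imwrite("pics/c.png",np.hstack(ims))
E
```

```text
top scissors [589. 293.   7.]
top cutter [ 632. -195.    6.]
top spool_dark 0.73 [637. 180.] 0.92 [62. 48. 42.]
top spool_caramel_wide 0.95 [ 501. -235.] 0.92 [ 65.  79. 110.]
top spool_caramel_wide 0.51 [615.  78.] 0.19 [121.5  85.   57.5]
top spool_caramel_narrow 0.9 [453. 352.] 0.87 [ 40. 178. 168.]
top spool_caramel_narrow 0.64 [634.  91.] 0.98 [159.  94.  57.]
top spool_beige 0.7 [630.   0.] 0.88 [230. 202. 159.]
top spool_cream 0.8 [626. -91.] 0.98 [234.  229.5 223. ]
side scissors [590. 284.   6.]
side cutter [ 642. -194.    8.]
side spool_dark 0.74 [641. 184.] 0.8 [24. 11.  8.]
side spool_caramel_wide 0.74 [645.  69.] 0.37 [76. 38. 18.]
side spool_caramel_wide 0.74 [ 517. -253.] 0.86 [ 35.  69. 101.]
side spool_caramel_wide 0.41 [638. 187.] 1.05 [27. 13.  9.]
side spool_caramel_narrow 0.7 [637.  91.] 0.86 [136.  71.  32.]
side spool_caramel_narrow 0.48 [495. 295.] 0.74 [ 43. 129. 118.]
side spool_beige 0.71 [634.  -5.] 0.89 [174.  149.5 113. ]
side spool_cream 0.89 [629. -90.] 0.96 [174. 159. 140.]
```

View pics/c.png

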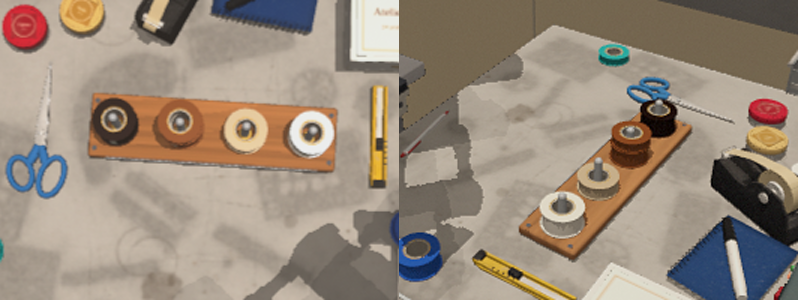

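The final view shows every spool flat on its post: dark (115,122), caramel stack (180,122), beige (245,130) and cream (310,132). The scissors and cutter haven't moved, and the gripper is clear.

```bash
python3 -c "
from plant import job,bot
print(bot.get_obs()['time'],job.close_job())"
```

```text
the job is handed in; nothing more can be done
30.2 None
```

All five spools are on the rack and the job is handed in at 30.2 s, with the gripper well clear. From the scissors' end, the posts hold dark, the two caramels (wide below, narrow on top), beige and cream.

- **Position:** in the last top view, the visible spools fit within about 1–2 mm of their posts, and the side view within about 6 mm. Every spool looked flat and seated.
- **Wide caramel:** the narrow spool mostly hides it, so its fit is poor. I confirmed it from the pictures and from the stacking order.
- **Scissors and cutter:** both were found where they started, within the networks' accuracy (the scissors read about 4 mm different from above). The blue and turquoise look-alikes were not touched.
- **False detections:** the networks sometimes gave wrong labels, such as the dark spool reported as beige or caramel. I ruled these out by colour.
- **Forces:** the contact force reported at the end of each move never passed about 7 N.

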